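# Unlatch and open the sample chest

## Task

Open the coffee sample chest: press the round release button on its lid fully in so that the T-handle pops up, turn the handle a full quarter turn clockwise to draw the latch tongue, then slide the lid all the way open. Leave the handle standing out and turned, let go, and do not disturb the bowl, tray and tin standing around the chest.

Things in the scene. Friction and masses are not known exactly. Their poses are not given: they have to be found in the camera images.
- chest: Plywood chest, 260 (x) x 420 (y) x 141 mm high, fixed, z up, within 0.4 rad of world yaw. Origin: centre of its underside. Its -y half has a sliding aluminium lid, flat top at 140 mm; its +y half a fixed cover, over which the lid slides towards the chest's +y to open. On its +x rail a keeper (16 mm above the lid) holds the latch tongue.
- lid (a joint): Sliding lid, 226 x 205 (y) x 8 mm, 0.6 to 1.3 kg, its top's middle at (0, -107.5, 140) mm in the chest frame when shut. 0 = shut, 0.165 m = fully open at its stop, along the chest's +y. About 2 N of friction; stays where left. Blocked while the latch tongue is in the keeper. Can be pushed by the turned handle or by its edge.
- button_top (a point): Centre of the top of the round steel release button, 28 mm across, in a 44 mm round base on the lid, 23 mm above the lid's top when not pressed; it lies 53 mm from the handle's axis towards the chest's -x. It moves with the button and the lid.
- button (a joint): Travel of the release button: 0 = up, 0.007 m = fully in (straight down). Sprung; about 4.5 N when fully in, and it releases the handle after about 5 mm. It comes back up when let go.
- handle_mid (a point): Centre of the top of the T-handle's bar, on its turning axis at the lid's middle; point y runs along the bar. Steel bar 110 long, 22 wide, 18 mm high. In: it lies along the chest's y between two cheeks 20 mm high, 90 long (outer faces 30 mm from the axis), its top 21 mm above the lid. Out: underside 31, top 49 mm above the lid, clear above cheeks, button and keeper.
- handle_end (a point): Centre of the end face of the bar, at mid height (9 mm under the bar's top), 55 mm from the axis: the end that points to the chest's +y when latched and to its +x after the quarter turn clockwise. Moves with the handle.
- pop (a joint): How far the handle has come out: 0 = in and held, 0.028 m = popped out against its stop. A spring lifts it at once when the button is pressed in; it is pushed out with 3 to 7 N and does not go all the way back in unless the button is pressed.
- handle (a joint): Turn of the handle: 0 = latched (bar along the chest's y), 1.57 rad = a quarter turn clockwise seen from above, against its stop (bar along the chest's x). Cannot turn while in. About 0.12 N m of friction; it stays where left. The turn draws the tongue out of the keeper; the lid is free beyond about 1.3 rad.
- bowl: White cupping bowl, 96 mm across, 60 mm high, loose on the counter beside the chest: leave it alone. Origin at the centre of its underside.
- tray: Wooden sample tray 100 x 90 x 30 mm, loose on the counter beside the chest: leave it alone. Origin at the centre of its underside.
- tin: Round tin with a paper band, 68 mm across, 85 mm high, loose on the counter beside the chest: leave it alone. Origin at the centre of its underside.

How it is judged (in metres and radians):
On the way, in this order (a step that is already met when the one before it is completed fails the run):
1. the button has been pressed and the handle has popped out (value of joint pop above 0.022 m), for 0.1 s.
2. the popped-out handle has been turned a quarter turn (value of joint handle above 1.4 rad and value of joint pop above 0.018 m), for 0.1 s.
3. the lid has been slid fully open (value of joint lid above 0.155 m), for 0.1 s.
At the end, for the whole second after the job is handed in: The lid is within 10 mm of fully open and at rest, and the handle still stands out (at least 18 mm) and turned at least 1.3 rad (value of joint lid above 0.155 m and value of joint handle above 1.3 rad and value of joint pop above 0.018 m and velocity of joint lid between -0.01 and 0.01 m/s); the robot touches nothing.
It fails at once if the bowl is disturbed (moved more than 20 mm or tipped) (distance of bowl from where it was at the start of the episode above 0.02 m or angle between bowl's own z axis and vertical above 0.25 rad).
It fails at once if the tray is disturbed (moved more than 20 mm or tipped) (distance of tray from where it was at the start of the episode above 0.02 m or angle between tray's own z axis and vertical above 0.25 rad).
It fails at once if the tin is disturbed (moved more than 20 mm or tipped) (distance of tin from where it was at the start of the episode above 0.02 m or angle between tin's own z axis and vertical above 0.25 rad).
It also fails if it takes over 54 s, if anything falls off the work surface, if the arm or the gripper's body presses on something with over 40 N, if the wrist force passes 120 N, or if a joint passes its speed limit or range.

## Robot

A 6-joint arm with a two-finger parallel gripper is mounted at the origin on the work surface. World frame = base frame: x ahead of the robot, y to its left, z up, the work surface at z = 0. Lengths are in m, angles in degrees, forces in N, time in s.
With the tool pointing down it reaches from about 0.375 to 0.9 m from the base axis. Payload 3.1 kg.
Tool frame: the origin (TCP) lies on the centre line of the jaws, within the pads' length; the fingertips stand 25 mm ahead of it and the grasp point (between the pads) lies 6 mm ahead of it; z points along the fingers, y is the line along which they close (so a half turn about z gives the same grasp; the last joint's range is limited). The gripper opens to 87 mm and grips with 3 to 60 N. Pads are 19 mm wide; open, the fingers measure 117 mm over their backs; the gripper's body (75 mm by 190 mm) begins 51 mm behind the grasp point.
Start: joints at [-10.227, 30.224, 82.088, -0, 67.689, -10.227], TCP at [0.625, 0, 0.248] pointing down, gripper open.
Joint ranges: [-176.69, 176.69], [-43.24, 126.21], [12.49, 139.97], [-82, 262], [0, 151.66], [-163.58, 163.58]. Speed limits (degrees/s): [159.86, 159.86, 180, 180, 180, 180].

## Interface

Orientations are given as a 3x3 rotation matrix whose columns are the frame's x, y, z axes.
In Python, from rig import bot, cams, models gives the robot as it stands. The module is installed in compiled form; this text tells all that it offers.
- The arm moves only by the shell command python3 -m handwheel 'ROWS' [OPENING]. ROWS is JSON, a list of rows, each a list of 6 numbers: the shift along the world's x, y, z each as a share of 1 m, from -1 to 1, then the turn, a rotation vector about the world's x, y, z each as a share of 2 rad, from -1 to 1. In form: [[dx, dy, dz, wx, wy, wz], ...]. A call has exactly 8 rows; each row is the pose to reach, as a shift and turn from the pose commanded when the call began; what a row does not reach only later rows make up. A row lasts 1/12 s, in which the tool goes at most 41.7 mm and 7.16 degrees, less where a joint would pass 70% of its speed; a pose out of reach is approached as far as the arm can. A call with a number of a shift or a turn outside -1 to 1 is refused whole. A call with a gripper value outside its range is refused whole. OPENING is the opening, from -1 (shut) to 1 (fully open), so that 0 is half open, set as the call begins (- or left out, the last holds). The fingers move at their own pace and stop on an object; the grip force is fixed at half the most. Time passes only in rows, so rows that repeat a pose let the fingers close, or fill a call up. It gives the time, the measured TCP pose, the force, the opening and the grip force at its end, in the units of the state.
- bot.read_state(): the state, without advancing time (a new reading comes with each control period).
- cams.capture(name): name is "scene" or "side" or "wrist"; returns (picture, depth): 400x640x3 uint8, blue, green, red; 400x640 float32, m along the optical axis (not along the pixel's ray), 0 where there is no reading.
- cams.calibration(name): a dict with "mtx" (3x3 intrinsics, pixels), "R" (3x3) and "t" (3): a world point X has camera coordinates R X + t; the wrist camera has in their place "tool_from_camera" (4x4, takes a point from camera to tool coordinates, whose origin is the TCP and whose axes are the flange's). Camera axes: x right, y down, z forward; pixel columns grow to the right and rows downward; lengths in m; the calibration is good to about 2 mm. A picture is of the moment at which its call begins: read the wrist's pose just before it. calibration takes no time and is no camera call.
- bot.hand_in(): hands the job in; it is judged then, once.
Trained networks look in the newest picture that a camera, given by its name, has taken for a name from the list of things; names that differ only in an ending like _2 or _b are one class to them, and where a whole thing is asked for, a point or a joint stands for the part that bears it (a point fixed in the world has none). Each returns a list of dicts, best first, with "conf" (0 to 1); they miss things now and then, are a little off and sometimes report something else, mostly with a low value. They report only what shows in the picture. A call takes as long as a camera call.
- models.spot_in(query, camera): "position" ([column, row] in pixels, amid what is visible of it).
- models.tip_of(query, camera): "position" ([column, row] in pixels: a listed point, or the origin of a listed thing).
The state is a dict: "time_s": time; "joint_positions": joint angles; "qvel": joint speeds; "tau": joint torques, N m; "position": TCP position; "tcp_rot": TCP orientation; "force": force on the tool from outside, world axes, zero at the start; "moment": the same for the moment, N m; "opening": opening from 0.0 (shut) to 1.0 (fully open); "grasp_force": force on a finger pad.
Only numpy, scipy, OpenCV 4.12 (cv2) and the standard library are available. Lean on these libraries where they do the work, as an engineer would, in place of code of your own. Each camera call takes 0.05 s, during which the arm holds its last target. There are 200 camera calls.

## Working session

There is one attempt and no reset: what is moved stays moved. The work goes in short steps, Python scripts to look and compute and a shell command to move; the robot and the scene stay as the last step left them, time stands still between calls to the robot, and variables do not carry over. Pictures are saved under pics/ and viewed, at most 10 in all, crops included, and the job is handed in when it is done.

```bash
mkdir -p pics
cat > h.py <<'E'
import numpy as np, cv2
from rig import bot, cams, models
def cam(n, st=None):
    c=cams.calibration(n); K=np.array(c["mtx"])
    if "R" in c: return K,np.array(c["R"]),np.array(c["t"]).ravel()
    T=np.array(c["tool_from_camera"]); Rw=np.array(st["tcp_rot"]).reshape(3,3); 
    Rwc=Rw@T[:3,:3]; p=Rw@T[:3,3]+np.array(st["position"])
    return K,Rwc.T,-Rwc.T@p
def ray(C,px):
    K,R,t=C; d=R.T@np.linalg.inv(K)@np.array([px[0],px[1],1.]); return -R.T@t,d
def tri(obs):
    A=np.zeros((3,3));b=np.zeros(3)
    for C,px in obs:
        o,d=ray(C,px); d=d/np.linalg.norm(d); P=np.eye(3)-np.outer(d,d); A+=P;b+=P@o
    x=np.linalg.solve(A,b)
    return x,[np.linalg.norm((np.eye(3)-np.outer(d,d)/(d@d))@(x-o)) for o,d in [ray(*q) for q in obs]]
def onz(C,px,z):
    o,d=ray(C,px); return o+d*(z-o[2])/d[2]
def dep(C,px,z):
    o,d=ray(C,px); return o+d*z
E
python3 - <<'E'
from h import *
st=bot.read_state()
print(st["time_s"],st["position"],st["force"],st["opening"])
C={};D={};det={}
for n in ["scene","side","wrist"]:
    im,dp=cams.capture(n);cv2.imwrite(f"pics/{n}0.png",im);C[n]=cam(n,st);D[n]=dp
    for q in ["button_top","handle_mid","handle_end","chest","bowl","tray","tin","lid"]:
        r=models.tip_of(q,n) if q!="lid" else models.spot_in(q,n)
        for a in r[:1]:
            p=a["position"]; c,w=int(round(p[0])),int(round(p[1]))
            d=dp[w,c] if 0<=w<400 and 0<=c<640 else 0
            print(n,q,round(a["conf"],2),np.round(p,1),"depthpt",np.round(dep(C[n],p,d),3) if d>0 else None)
            if a["conf"]>.4: det.setdefault(q,[]).append((C[n],p))
for q,o in det.items():
    if len(o)>1: x,e=tri(o); print(q,np.round(x,4),np.round(e,4))
E
```

```text
0.0 [6.24327849e-01 1.65325200e-04 2.46577331e-01] [-0.45921632 -0.21348394 -0.06453103] 1.0024401975934725
scene button_top 0.57 [251.5 197.5] depthpt [ 0.515 -0.065  0.164]
scene handle_mid 0.57 [268.  205.3] depthpt [ 0.562 -0.061  0.161]
scene handle_end 0.66 [283.5 197.6] depthpt [ 0.575 -0.02   0.162]
scene chest 0.16 [359.6 177.7] depthpt [0.661 0.192 0.128]
scene bowl 0.83 [207.  305.7] depthpt [ 0.585 -0.292  0.06 ]
scene tray 0.71 [365.5 266.1] depthpt [0.783 0.032 0.006]
scene tin 0.56 [359.  175.6] depthpt [0.657 0.193 0.132]
scene lid 0.67 [265.1 220.7] depthpt [ 0.591 -0.103  0.161]
side button_top 0.41 [365.2 171.8] depthpt [ 0.517 -0.12   0.143]
side handle_mid 0.82 [341.5 172.6] depthpt [ 0.568 -0.067  0.16 ]
side handle_end 0.82 [333.2 184.1] depthpt [ 0.576 -0.014  0.155]
side tray 0.83 [249.9 233.9] depthpt [0.702 0.213 0.136]
side tin 0.69 [283.2 333.7] depthpt [0.568 0.384 0.046]
side lid 0.98 [342.8 182.3] depthpt [ 0.554 -0.026  0.158]
wrist handle_mid 0.7 [235.8 312. ] depthpt [ 0.563 -0.073  0.159]
wrist handle_end 0.57 [244.5 234.9] depthpt [ 0.571 -0.015  0.152]
wrist chest 0.81 [271.5 137.4] depthpt [0.589 0.052 0.127]
wrist tray 0.73 [460.1 146.8] depthpt [0.777 0.032 0.005]
button_top [ 0.5126 -0.0691  0.1687] [0.0049 0.0049]
handle_mid [ 0.5661 -0.0653  0.1648] [0.0009 0.0031 0.003 ]
handle_end [ 0.5727 -0.0138  0.1563] [0.0027 0.0028 0.0009]
tray [ 0.7811  0.0349 -0.0032] [0.0027 0.0033 0.0043]
tin [0.5793 0.346  0.004 ] [0.0023 0.0023]
lid [ 0.5653 -0.0786  0.1265] [0.0008 0.0008]
```

Run:
```python
import cv2,numpy as np
a=cv2.imread("pics/scene0.png")[100:400,130:470];b=cv2.imread("pics/wrist0.png")
a=cv2.resize(a,None,fx=1.3,fy=1.3);b=cv2.resize(b,(440,275))
s=cv2.resize(cv2.imread("pics/side0.png"),(440,275))
o=np.zeros((560,800,3),np.uint8);o[:275,:440]=b;o[280:555,:440]=s
a=a[:,:];a=cv2.resize(a,(355,313));o[:313,445:800]=a
cv2.imwrite("pics/all0.png",o)
```

```text
(no output)
```

View pics/all0.png

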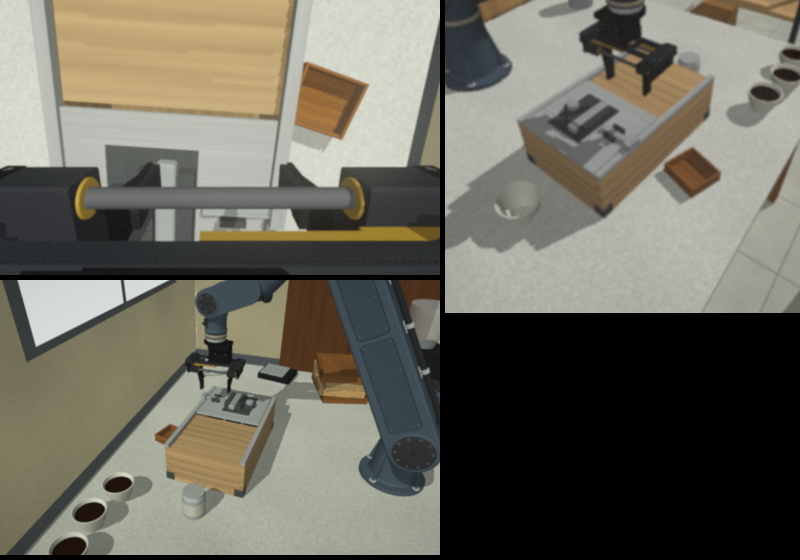

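The picture shows the chest almost aligned with the world axes. The bar lies along the chest's y, the button is on its -x side, and the bowl, tray and tin are clear of the lid area. Next I'll fit the chest yaw and position from depth.

Run:
```python
from h import *
st=bot.read_state(); P=[]
for n in ["scene","side"]:
    im,dp=cams.capture(n);C=cam(n,st);K,R,t=C
    v,u=np.nonzero(dp>0);z=dp[v,u]
    d=np.c_[u,v,np.ones_like(u)]@np.linalg.inv(K).T*z[:,None]
    X=(d-t)@R
    m=(X[:,2]>.12)&(X[:,2]<.147)&(np.abs(X[:,0]-.58)<.25)&(np.abs(X[:,1]-.03)<.35)
    P=X[m]; 
    g=np.zeros((700,600),np.uint8)
    ij=np.round((P[:,:2]-[.3,-.35])*1000).astype(int);g[ij[:,1].clip(0,699),ij[:,0].clip(0,599)]=255
    g=cv2.morphologyEx(g,cv2.MORPH_CLOSE,np.ones((13,13)));g=cv2.morphologyEx(g,cv2.MORPH_OPEN,np.ones((9,9)))
    c=max(cv2.findContours(g,cv2.RETR_EXTERNAL,cv2.CHAIN_APPROX_NONE)[0],key=cv2.contourArea)
    r=cv2.minAreaRect(c);print(n,np.array(r[0])/1000+[.3,-.35],r[1:])
    # pts above lid
    ctr=(np.array([.566,-.065])); q=X[(np.hypot(*(X[:,:2]-ctr).T)<.075)&(X[:,2]>.152)&(X[:,2]<.175)]
    g=np.zeros((480,480),np.uint8);ij=((q[:,:2]-ctr)*1500+240).astype(int);g[479-ij[:,1].clip(0,479),ij[:,0].clip(0,479)]=((q[:,2]-.15)*10000).clip(0,255)
    cv2.imwrite(f"pics/top_{n}.png",g)
    for q in ["button_top","handle_mid","handle_end"]:
        a=models.tip_of(q,n)[:2]
        for b in a: print(q,round(b["conf"],2),np.round(onz(C,b["position"],{"button_top":.163,"handle_mid":.161,"handle_end":.152}[q]),4))
a=cv2.resize(cams.capture("scene")[0][170:240,220:320],(600,420),interpolation=2)
cv2.imwrite("pics/crop1.png",a)
```

```text
scene [0.575905   0.03763037] ((421.56304931640625, 262.9731750488281), 86.03533935546875)
button_top 0.56 [ 0.5078 -0.063   0.163 ]
handle_mid 0.57 [ 0.5702 -0.0686  0.161 ]
handle_end 0.65 [ 0.568  -0.0143  0.152 ]
handle_end 0.19 [ 0.5022 -0.0561  0.152 ]
side [0.57278583 0.03986322] ((424.9267578125, 261.37054443359375), 86.04435729980469)
button_top 0.44 [0.6806 0.2462 0.163 ]
handle_mid 0.67 [ 0.5669 -0.0675  0.161 ]
handle_end 0.56 [ 0.577  -0.0237  0.152 ]
```

View pics/crop1.png

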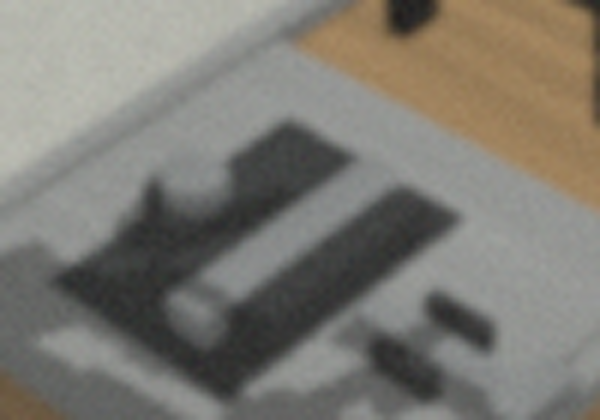

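The crop shows the button at crop (195,185), which is scene pixel about (252,201), on the -x side of the bar. The fit gives yaw of about -4.0°, handle axis (0.567, -0.068) and button (0.514, -0.0645). These agree with the detections. I'll close the gripper and hover over the button.

```bash
python3 -m handwheel '[[-0.015,-0.008,0,0,0,-0.005],[-0.03,-0.016,0,0,0,-0.01],[-0.05,-0.028,0,0,0,-0.02],[-0.07,-0.04,-0.01,0,0,-0.03],[-0.09,-0.052,-0.02,0,0,-0.035],[-0.105,-0.061,-0.03,0,0,-0.035],[-0.111,-0.0645,-0.04,0,0,-0.035],[-0.111,-0.0645,-0.04,0,0,-0.035]]' -1
python3 - <<'E'
from h import *
st=bot.read_state();print(np.round(st["tcp_rot"],3),st["opening"],np.round(st["position"],4),np.round(st["joint_positions"],1))
a=cams.capture("wrist")[0];b=cams.capture("scene")[0][140:260,180:340]
cv2.imwrite("pics/w2.png",np.hstack([cv2.resize(a,(400,300)),cv2.resize(b,(400,300))]))
E
```

```text
time_s: 2.47
position: [0.5112, -0.0646, 0.2061]
tcp_rot: [[0.072, 0.997, -0.005], [0.997, -0.072, 0.001], [0.001, -0.005, -1.0]]
force: [0.6, 0.5, 0.4]
opening: 0.478
grasp_force: 0.0
[[ 0.072  0.997 -0.005]
 [ 0.997 -0.072  0.001]
 [ 0.001 -0.005 -1.   ]] 0.47786056969861856 [ 0.5112 -0.0646  0.2061] [-19.6  25.3 100.   -0.   55.  -15.5]
```

View pics/w2.png

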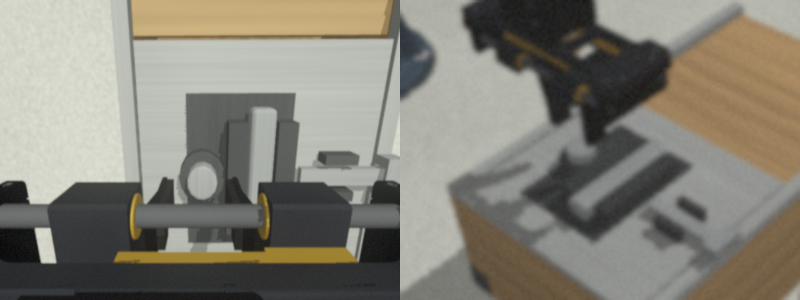

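The wrist view has the button at about (323,240) in full-frame pixels, between the fingers, which are still closing. I'll wait for them to close and measure the button from this view.

```bash
python3 -m handwheel '[[0,0,0,0,0,0],[0,0,0,0,0,0],[0,0,0,0,0,0],[0,0,0,0,0,0],[0,0,0,0,0,0],[0,0,0,0,0,0],[0,0,0,0,0,0],[0,0,0,0,0,0]]' -1
python3 - <<'E'
from h import *
st=bot.read_state();a,d=cams.capture("wrist");C=cam("wrist",st)
print(st["position"])
for q in ["button_top","handle_mid","handle_end"]:
    for r in models.tip_of(q,"wrist")[:2]:
        p=r["position"];c,w=int(round(p[0])),int(round(p[1]));print(q,round(r["conf"],2),np.round(p,1),np.round(dep(C,p,d[min(w,399),c]),4))
p=(323,240);print(d[240,323],dep(C,p,d[240,323]),onz(C,p,.163))
# button blob by height
K,R,t=C;v,u=np.nonzero(d>0);X=((np.c_[u,v,np.ones_like(u)]@np.linalg.inv(K).T*d[v,u][:,None])-t)@R
m=(np.hypot(X[:,0]-.514,X[:,1]+.06)<.022)&(X[:,2]>.158)&(X[:,2]<.17)
print(m.sum(),X[m].mean(0),X[m].min(0),X[m].max(0))
m=(abs(X[:,0]-.575)<.03)&(X[:,1]<-.02)&(X[:,1]>-.05)&(X[:,2]>.1605)&(X[:,2]<.166);print("bar",m.sum(),X[m].mean(0),X[m].min(0),X[m].max(0))
E
```

```text
time_s: 3.23
position: [0.514, -0.0644, 0.2076]
tcp_rot: [[0.07, 0.998, -0.0], [0.998, -0.07, 0.0], [0.0, -0.0, -1.0]]
force: [-0.5, 0.8, 0.3]
opening: 0.006
grasp_force: 0.0
[ 0.51398727 -0.06442248  0.20755771]
button_top 0.81 [319.1 246.4] [ 0.5147 -0.0549  0.1926]
handle_mid 0.94 [409.3 245.2] [ 0.5404 -0.0288  0.2586]
handle_end 0.71 [415.7 142.9] [ 0.5711 -0.0148  0.1501]
0.17067973 [ 0.51657098 -0.05511092  0.18425515] [ 0.51625151 -0.06351035  0.163     ]
680 [ 0.5136801  -0.05769684  0.1615106 ] [ 0.5004513  -0.06603489  0.15810567] [ 0.52697829 -0.0521969   0.16423461]
bar 708 [ 0.56867031 -0.03432648  0.16093739] [ 0.54509399 -0.04995519  0.1605001 ] [ 0.59732791 -0.02002982  0.16223674]
```

The button measures (0.5137, -0.066, 0.162), so the fingertips are centred on it. Pressing now.

```bash
python3 -m handwheel '[[0,-0.001,-0.007,0,0,0],[0,-0.001,-0.013,0,0,0],[0,-0.001,-0.017,0,0,0],[0,-0.001,-0.02,0,0,0],[0,-0.001,-0.022,0,0,0],[0,-0.001,-0.024,0,0,0],[0,-0.001,-0.026,0,0,0],[0,-0.001,-0.026,0,0,0]]' -1
```

```text
time_s: 4.1
position: [0.5135, -0.0654, 0.1815]
tcp_rot: [[0.07, 0.998, -0.001], [0.998, -0.07, 0.0], [0.0, -0.001, -1.0]]
force: [-2.3, -0.2, 4.0]
opening: 0.005
grasp_force: 2.1
```

Run:
```python
from h import *
st=bot.read_state();print(np.round(st["force"],2),np.round(st["position"],4))
b=cams.capture("scene")[0][140:260,180:340];C=cam("scene");a=models.tip_of("handle_mid","scene");print(a[:1])
s=cams.capture("side")[0]; Cs=cam("side");r=models.tip_of("handle_mid","side");print(r[:1])
if a and r: print(tri([(C,a[0]["position"]),(Cs,r[0]["position"])]))
cv2.imwrite("pics/p3.png",np.hstack([cv2.resize(b,(400,300),interpolation=2),cv2.resize(s[120:240,260:420],(400,300),interpolation=2)]))
```

```text
[-2.33 -0.15  4.01] [ 0.5135 -0.0654  0.1815]
[{'position': [266.4, 198.0], 'conf': 0.88}]
[{'position': [344.1, 162.1], 'conf': 0.81}]
(array([ 0.56451119, -0.06758494,  0.18986867]), [np.float64(0.0018894990314153768), np.float64(0.001889499031415277)])
```

View pics/p3.png

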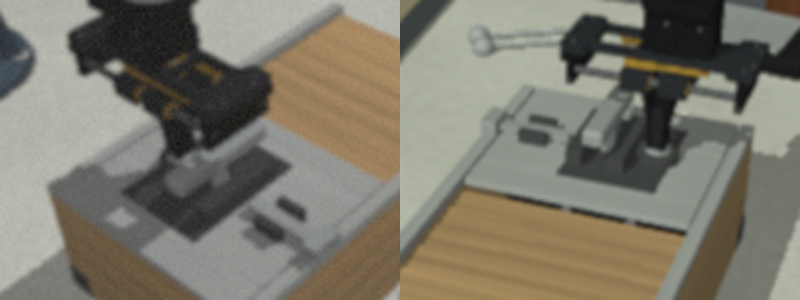

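The handle has popped up, and its top measures z ≈ 0.190. I'll raise the tool, move over the bar and part-open the gripper.

```bash
python3 -m handwheel '[[0,0,0.02,0,0,0],[0,0,0.04,0,0,0],[0,-0.001,0.05,0,0,0],[0.015,-0.002,0.05,0,0,0],[0.03,-0.0025,0.05,0,0,0],[0.045,-0.0025,0.05,0,0,0],[0.053,-0.0025,0.05,0,0,0],[0.053,-0.0025,0.05,0,0,0]]' -1
python3 -m handwheel '[[0,0,0,0,0,0],[0,0,0,0,0,0],[0,0,0,0,0,0],[0,0,0,0,0,0],[0,0,0,0,0,0],[0,0,0,0,0,0],[0,0,0,0,0,0],[0,0,0,0,0,0]]' 0.15
python3 - <<'E'
from h import *
st=bot.read_state();print(np.round(st["joint_positions"],1))
a,d=cams.capture("wrist");C=cam("wrist",st)
cv2.imwrite("pics/w4.png",a)
r=models.tip_of("handle_end","wrist")[:1];print([ (onz(C,q["position"],.180),q) for q in r])
r=models.tip_of("handle_mid","wrist")[:1];print([ (onz(C,q["position"],.189),q) for q in r])
E
```

```text
time_s: 4.97
position: [0.5688, -0.0683, 0.2312]
tcp_rot: [[0.07, 0.998, 0.002], [0.998, -0.07, -0.0], [-0.0, 0.002, -1.0]]
force: [1.1, 0.2, 1.3]
opening: 0.006
grasp_force: 0.0
time_s: 5.63
position: [0.5669, -0.068, 0.2316]
tcp_rot: [[0.07, 0.998, 0.0], [0.998, -0.07, -0.0], [-0.0, 0.0, -1.0]]
force: [-0.1, 0.9, 0.5]
opening: 0.518
grasp_force: 0.0
[-18.   27.2  91.   -0.   61.9 -14. ]
[]
[(array([ 0.56590049, -0.06990436,  0.189     ]), {'position': [317.5, 246.4], 'conf': 0.65})]
```

View pics/w4.png

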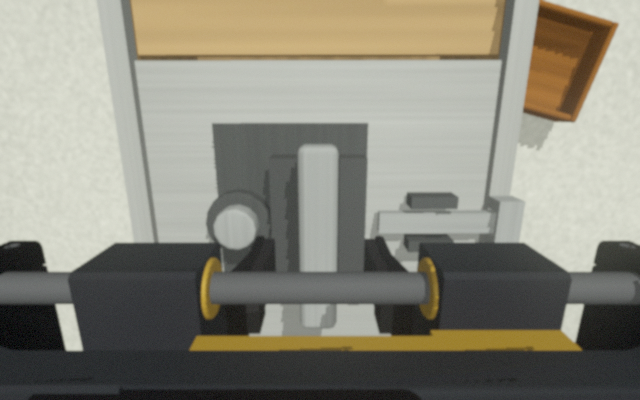

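The bar is centred between the fingers at columns 298–338, around column 318, and is parallel to the pads. Descending and gripping.

```bash
python3 -m handwheel '[[0,0,-0.008,0,0,0],[0,0,-0.016,0,0,0],[0,0,-0.024,0,0,0],[0,0,-0.03,0,0,0],[0,0,-0.0345,0,0,0],[0,0,-0.0365,0,0,0],[0,0,-0.0365,0,0,0],[0,0,-0.0365,0,0,0]]' 0.15
python3 -m handwheel '[[0,0,0,0,0,0],[0,0,0,0,0,0],[0,0,0,0,0,0],[0,0,0,0,0,0],[0,0,0,0,0,0],[0,0,0,0,0,0],[0,0,0,0,0,0],[0,0,0,0,0,0]]' -1
```

```text
time_s: 6.45
position: [0.5671, -0.068, 0.195]
tcp_rot: [[0.07, 0.998, -0.0], [0.998, -0.07, 0.0], [0.0, -0.0, -1.0]]
force: [0.5, 0.4, 0.0]
opening: 0.57
grasp_force: 0.0
time_s: 7.12
position: [0.5663, -0.0679, 0.1952]
tcp_rot: [[0.07, 0.998, -0.002], [0.998, -0.07, 0.0], [-0.0, -0.002, -1.0]]
force: [-3.3, -0.8, 3.8]
opening: 0.248
grasp_force: 30.0
```

The gripper holds the bar at 21.6 mm. Turning clockwise about 46°.

```bash
python3 -m handwheel '[[0,0,0,0,0,-0.05],[0,0,0,0,0,-0.1],[0,0,0,0,0,-0.15],[0,0,0,0,0,-0.2],[0,0,0,0,0,-0.25],[0,0,0,0,0,-0.3],[0,0,0,0,0,-0.35],[0,0,0,0,0,-0.4]]' -1; python3 -c "
from h import *
s=bot.read_state();print(s['moment'],s['joint_positions'])"
```

```text
time_s: 7.78
position: [0.5673, -0.0684, 0.1953]
tcp_rot: [[0.767, 0.642, 0.001], [0.642, -0.767, -0.001], [-0.0, 0.001, -1.0]]
force: [-1.5, -1.5, 1.6]
opening: 0.251
grasp_force: 30.0
[-0.25511205  0.31906632  0.09692967] [-1.80555426e+01  2.98866701e+01  9.29520004e+01 -5.83047271e-02
  5.70967456e+01  3.20602984e+01]
```

Forces are low. Turning the remaining 44° or so.

```bash
python3 -m handwheel '[[0,0,0,0,0,-0.06],[0,0,0,0,0,-0.12],[0,0,0,0,0,-0.18],[0,0,0,0,0,-0.24],[0,0,0,0,0,-0.3],[0,0,0,0,0,-0.35],[0,0,0,0,0,-0.39],[0,0,0,0,0,-0.39]]' -1
python3 - <<'E'
from h import *
s=bot.read_state();print(s['moment'],s['joint_positions'])
C=cam("scene");b=cams.capture("scene")[0];a=models.tip_of("handle_end","scene")[:1]
s=cams.capture("side")[0];r=models.tip_of("handle_end","side")[:1];print(a,r)
if a:print(onz(C,a[0]["position"],.18))
if r:print(onz(cam("side"),r[0]["position"],.18))
cv2.imwrite("pics/p5.png",np.hstack([cv2.resize(b[140:260,180:340],(400,300),interpolation=2),cv2.resize(s[120:240,260:420],(400,300),interpolation=2)]))
E
```

```text
time_s: 8.45
position: [0.5676, -0.0688, 0.1952]
tcp_rot: [[0.997, -0.079, 0.001], [-0.079, -0.997, -0.002], [0.002, 0.002, -1.0]]
force: [0.0, -1.6, 1.2]
opening: 0.249
grasp_force: 30.0
[-0.33825115  0.23127261  0.12866144] [-1.80679149e+01  2.99009693e+01  9.29269844e+01 -8.69467615e-02
  5.70580426e+01  7.65259448e+01]
[{'position': [282.8, 210.9], 'conf': 0.69}] [{'position': [318.1, 161.5], 'conf': 0.87}]
[ 0.61702296 -0.07119623  0.18      ]
[ 0.63082598 -0.07062846  0.18      ]
```

View pics/p5.png

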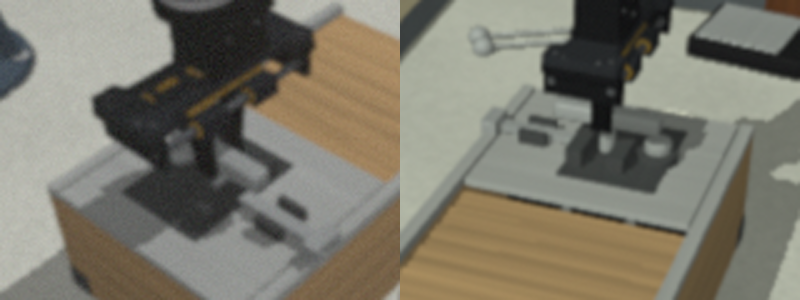

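The bar now lies along the chest's x, with its end at about (0.62, -0.071). I'll slide the lid along the chest's +y.

```bash
python3 -m handwheel '[[0.0002,0.003,0,0,0,0],[0.0007,0.01,0,0,0,0],[0.0014,0.02,0,0,0,0],[0.0024,0.035,0,0,0,0],[0.0035,0.05,0,0,0,0],[0.0045,0.065,0,0,0,0],[0.0055,0.08,0,0,0,0],[0.0066,0.095,0,0,0,0]]' -1
```

```text
time_s: 9.32
position: [0.5742, 0.0283, 0.1953]
tcp_rot: [[0.997, -0.078, 0.002], [-0.078, -0.997, -0.001], [0.002, 0.0, -1.0]]
force: [0.8, -3.0, 1.0]
opening: 0.251
grasp_force: 30.0
```

```bash
python3 -m handwheel '[[0.0009,0.013,0,0,0,0],[0.0019,0.028,0,0,0,0],[0.0029,0.042,0,0,0,0],[0.0037,0.053,0,0,0,0],[0.0042,0.061,0,0,0,0],[0.0046,0.066,0,0,0,0],[0.0048,0.069,0,0,0,0],[0.0048,0.069,0,0,0,0]]' -1
```

```text
time_s: 9.98
position: [0.5787, 0.0952, 0.1952]
tcp_rot: [[0.997, -0.078, 0.001], [-0.078, -0.997, -0.003], [0.001, 0.003, -1.0]]
force: [2.9, -5.2, 2.5]
opening: 0.247
grasp_force: 30.0
```

```bash
python3 -m handwheel '[[0,0.0005,0,0,0,0],[0,0.001,0,0,0,0],[0,0.0015,0,0,0,0],[0,0.002,0,0,0,0],[0,0.0025,0,0,0,0],[0,0.0025,0,0,0,0],[0,0.0025,0,0,0,0],[0,0.0025,0,0,0,0]]' -1
```

```text
time_s: 10.65
position: [0.5788, 0.0954, 0.1953]
tcp_rot: [[0.997, -0.079, 0.0], [-0.079, -0.997, -0.005], [0.001, 0.005, -1.0]]
force: [1.4, -9.6, 2.8]
opening: 0.251
grasp_force: 30.0
```

The force rose with no further motion, so the lid is at its stop. I'll relax the push, release and rise.

```bash
python3 -m handwheel '[[0,-0.001,0,0,0,0],[0,-0.002,0,0,0,0],[0,-0.002,0,0,0,0],[0,-0.002,0,0,0,0],[0,-0.002,0,0,0,0],[0,-0.002,0,0,0,0],[0,-0.002,0,0,0,0],[0,-0.002,0,0,0,0]]' 0.15
python3 -m handwheel '[[0,0,0.005,0,0,0],[0,0,0.015,0,0,0],[0,0,0.03,0,0,0],[0,0,0.05,0,0,0],[0,0,0.075,0,0,0],[0,0,0.1,0,0,0],[0,0,0.12,0,0,0],[0,0,0.12,0,0,0]]'
python3 - <<'E'
from h import *
C=cam("scene");b=cams.capture("scene")[0];Cs=cam("side")
g=lambda q,n:models.tip_of(q,n)[:1]
a=[g(q,"scene") for q in["handle_mid","handle_end","button_top"]]
s=cams.capture("side")[0];r=[g(q,"side") for q in["handle_mid","handle_end","button_top"]]
for x,y in zip(a,r):
    if x and y: print(np.round(tri([(C,x[0]["position"]),(Cs,y[0]["position"])])[0],4))
cv2.imwrite("pics/p6.png",np.hstack([cv2.resize(b[100:280,180:420],(400,300)),cv2.resize(s[120:300,220:460],(400,300))]))
E
```

```text
time_s: 11.32
position: [0.5782, 0.0968, 0.195]
tcp_rot: [[0.997, -0.079, -0.0], [-0.079, -0.997, 0.0], [-0.0, -0.0, -1.0]]
force: [0.1, 0.3, -0.3]
opening: 0.573
grasp_force: 0.0
time_s: 11.98
position: [0.5811, 0.0966, 0.3212]
tcp_rot: [[0.997, -0.079, 0.012], [-0.079, -0.997, -0.0], [0.012, -0.001, -1.0]]
force: [0.6, -0.1, 1.4]
opening: 0.574
grasp_force: 0.0
[0.5794 0.0973 0.188 ]
[0.6355 0.0906 0.1782]
[0.524  0.1003 0.1666]
```

View pics/p6.png

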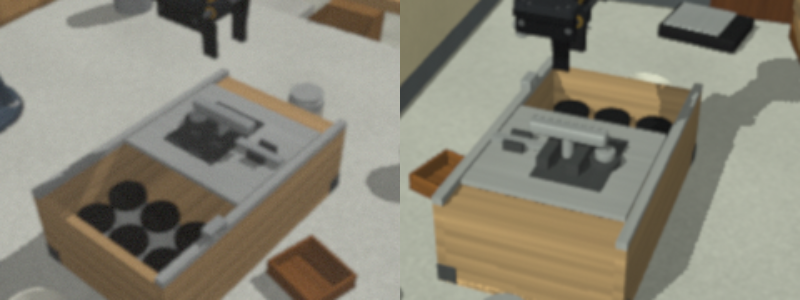

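The chest is open and the handle stands out at z 0.188, turned along x. The lid has travelled about 165 mm, and the tray and tin stand clear. Handing in.

```bash
python3 -c "
from rig import bot
print(bot.hand_in())"
```

```text
the job is handed in; nothing more can be done
None
```

The coffee sample chest is open and the job is handed in: the lid slid about 165 mm to its stop, the handle stands out and is turned a quarter turn, and the gripper has let go. The hand-in returned no verdict.

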